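Make up the tea kit and the lighting kit beside the jiko

ROBOT

A 7-joint arm with a two-finger parallel gripper is mounted at the origin on the work surface. World frame = base frame: x ahead of the robot, y to its left, z up, the work surface at z = 0. Lengths are in mm, angles in rad, forces in N, time in s.
With the tool pointing down it reaches from about 350 to 900 mm from the base axis. Payload 8.1 kg.
Tool frame: the origin (TCP) lies midway between the tips of the shut fingers; the grasp point (between the pads) lies 19 mm behind it; z points along the fingers, y is the direction in which the jaws open and shut (so a half turn about z gives the same grasp; the last joint's range is limited). The gripper opens to 92 mm and grips with 3 to 60 N. Pads are 19 mm wide; open, the fingers measure 130 mm over their backs; the gripper's body (75 mm by 190 mm) begins 47 mm behind the grasp point.
Start: joints at [1.099, 0.434, 0.025, 1.573, -0.012, 1.134, -0.075], TCP at [225.288, -582.998, 226.742] pointing down, gripper open.
Joint ranges: [-2.62, 2.62], [-0.44, 2.09], [-1.27, 1.32], [0.08, 2.57], [-1.32, 4.46], [0.12, 2], [-2.74, 2.74]. Speed limits (rad/s): [2.22, 2.22, 3.01, 3.01, 3.14, 3.14, 3.14].

INTERFACE

Orientations are given as [roll, pitch, yaw] about the fixed x, y, z axes, in that order (R = Rz(yaw) Ry(pitch) Rx(roll)).
In Python, from workcell import ctrl, effector, solver, grab_frame, order gives the robot as it stands. Calls block until the motion is done:
- ctrl.move_ptp(position, orientation): joint-space move of the TCP to a pose.
- ctrl.move_straight(position, orientation=None, rate=150, guard=None): straight line of the TCP; orientation=None keeps the orientation; rate is the mean speed in mm/s. With guard (N) it stops when the force on the tool has changed by that much, and returns True; else False.
- ctrl.move_joints(angles): joint-space move.
- effector.let_go() and effector.close(effort=None): open the fingers fully, or close them until they stop; effort is the grip in N (None keeps the last).
- ctrl.sleep(seconds).
- solver.ik(position, orientation): joint angles nearest the present ones, or None.
- grab_frame(name): name is "scene" or "top"; returns a dict with "color" (384x512x3 uint8, red, green, blue), "z_map" (384x512 float32, mm along the optical axis (not along the pixel's ray), 0 where there is no reading), "fovy" (degrees; the focal length in pixels is half the picture's height over the tangent of half this angle, whatever the lens; pixels are square), "cx", "cy" (the principal point, pixels), "D" ([k1, k2, p1, p2, k3] as OpenCV has them; the pictures are not rectified), "position" and "orientation" of the camera in the world. Camera axes: x right, y down, z forward; pixel columns grow to the right and rows downward; lengths in mm; the calibration is good to about 2 mm. A picture is of the moment at which its call begins.
A pose or a line that the arm cannot do raises ctrl.IKError and nothing moves.
- order.finish_job(): hands the job in, once; it reports no verdict.
Readings, each from a call of its own:
- ctrl.current_t(): time.
- ctrl.current_joints(): joint angles.
- ctrl.current_dq(): joint speeds.
- ctrl.current_joint_efforts(): joint torques, N m.
- ctrl.current_tcp_pos(): TCP position.
- ctrl.current_ee_rot(): TCP orientation.
- ctrl.current_contact_force(): force on the tool from outside, world axes, zero at the start.
- ctrl.current_moment(): the same for the moment, N m.
- ctrl.current_gripper_width(): finger opening in mm.
Only numpy, scipy, OpenCV 4.12 (cv2) and the standard library are available. Lean on these libraries where they do the work, as an engineer would, in place of code of your own. Each camera call takes 0.05 s, during which the arm holds its last target.

TASK

Make up the two kits for the evening: into the blue tea tray go the enamel mug, the green-lidded tea jar and the yellow-lidded sugar canister, and into the grey steel lighting tray go the matchbox and the carton of firelighters, one thing to a compartment, each sitting flat on the compartment's floor and right way up. Set everything down gently rather than dropping it and tip nothing over; leave the red-lidded coffee jar standing on the turntable and the tongs where they lie.

Things in the scene. Friction and masses are not known exactly. Their poses are not given: they have to be found in the camera images.
- tea_tray: Blue tray, 104 x 300 mm, does not shift. Three open compartments side by side along its y axis, each 92 x 92 mm inside, centred at x = 0, y = -98, 0, +98 mm; floor 6 mm thick; walls and dividers 6 mm thick, top 16 mm above the table. A bar handle 15 mm high sticks out 24 mm at each end. Origin: centre of the underside, on the table; z up. Left or right of the middle, near the robot.
- fire_tray: Grey steel lighting tray, 90 x 222 mm, does not shift. Two open compartments side by side along its y axis, each 78 mm (along x) x 102 mm (along y) inside, centred at x = 0, y = -54, +54 mm; floor 6 mm thick; walls and divider 6 mm thick, top 16 mm above the table. A bar handle 15 mm high sticks out 24 mm at each end. Origin: centre of the underside, on the table; z up.
- turntable: White plastic lazy turntable, disc 220 mm across, turns freely with slight friction; upper face 23 mm, edge lip 28 mm above the table; holds tea and coffee jar, each about 55 mm from its centre. Origin: centre of the underside, on the table (fixed base). The jiko (230 mm high) stands well to the robot's right, y about -0.7 m, and a flat fan at the far left corner, both out of the way.
- tea_c (a point): Tea jar to be moved: closed jar with GREEN lid and dark contents, paper band, body 62 mm across, 98 mm high, lid (top 19 mm) 60 mm across, about 0.26 kg. Point: on the axis half-way up, 49 mm above its base. z up along the axis. Starts on the turntable.
- coffee_c (a point): Coffee jar to be left alone: same jar as the tea jar but with RED lid (62 mm across, 98 mm high). Point: on the axis, 49 mm above its base. Starts and stays on the turntable, which may turn with it.
- sugar_c (a point): Sugar canister to be moved: white, closed, YELLOW lid, 62 mm across at the lid (z from 62 to 80 mm above its base), 60 mm across below it, 84 mm high over the small lid button (24 mm across, top 4 mm), about 0.22 kg. Point: on the axis, 42 mm above its base. z up. Starts on the table.
- mug_c (a point): White enamel mug with blue rim, straight-sided, 66 mm across outside, 70 mm high, wall 3 mm, about 0.13 kg, open upward. Blue wire handle on its +y side, reaching 60 mm from the axis, between 22 and 60 mm above the base. Point: on the axis, 35 mm above its base. z up. Starts upright on the table.
- matchbox_c (a point): Yellow matchbox with red spot and brown striking sides, lying flat: 46 mm along its x, 72 mm along its y, 25 mm high, about 30 g. Point: its centre, 12.5 mm above its underside. Starts on the table.
- firelighters_c (a point): White and orange carton of firelighters, rigid and closed: 50 mm along its x, 76 mm along its y, 55 mm high, about 0.12 kg. Point: its centre, 27.5 mm above its underside. Starts upright on the table.
- tongs_c (a point): Steel tongs lying on the table beyond the turntable, to be left alone: 265 mm long (along its x), 55 mm wide, 22 mm high, loose. Point: middle of its length, 8 mm above the table.
Mind the look-alikes: they are no part of the job. What is shaped like the part that bears mug_c but purple is not meant.

How it is judged:
By the outcome, as a careful person would: the job done as asked, in the order asked, and still so for the second after the job is handed in, with the robot touching nothing.
It also fails if it takes over 120 s, if anything falls off the work surface, if the arm or the gripper's body presses on something with over 40 N, if the wrist force passes 120 N, or if a joint passes its speed limit or range.

## Working session

There is one attempt and no reset: what is moved stays moved. The work goes in short steps, each a Python script; the robot and the scene stay as the last script left them, time stands still between calls to the robot, and variables do not carry over. Pictures are saved under pics/ and viewed, and the job is handed in when it is done.

```bash
ls; mkdir -p pics
python3 - <<'E'
from workcell import ctrl, effector, solver, grab_frame, order
import cv2, numpy as np, pickle
for n in ("scene","top"):
    f=grab_frame(n)
    pickle.dump(f,open(f"{n}0.pkl","wb"))
    cv2.imwrite(f"pics/{n}0.png",cv2.resize(f["color"][:,:,::-1],(800,600),interpolation=cv2.INTER_CUBIC))
    print({k:v for k,v in f.items() if k not in("color","z_map")})
print(ctrl.current_t(),ctrl.current_ee_rot())
E
```

```text
pics
{'fovy': 55.98436649384491, 'cx': 259.6352825744268, 'cy': 190.37088084088643, 'D': array([-0.02777387,  0.        ,  0.        ,  0.        ,  0.        ]), 'position': array([1170.92325676,   -9.4814128 ,  948.98517242]), 'orientation': array([-2.56786462,  0.0154723 ,  1.39722436])}
{'fovy': 45.75452973305155, 'cx': 256.99317710831406, 'cy': 193.64932077484048, 'D': array([-0.18158491,  0.        ,  0.        ,  0.        ,  0.        ]), 'position': array([ 436.65670215,   78.1842748 , 1220.95752816]), 'orientation': array([-2.99979463, -0.02660807, -1.58393227])}
0.1 [-3.14021684e+00  1.24267718e-04  3.68773932e-01]
```

View pics/scene0.png

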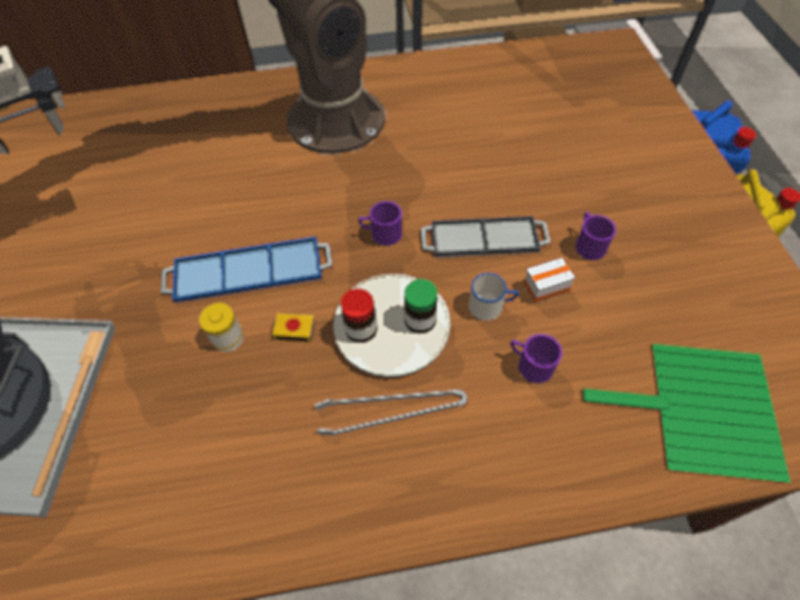

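View pics/top0.png

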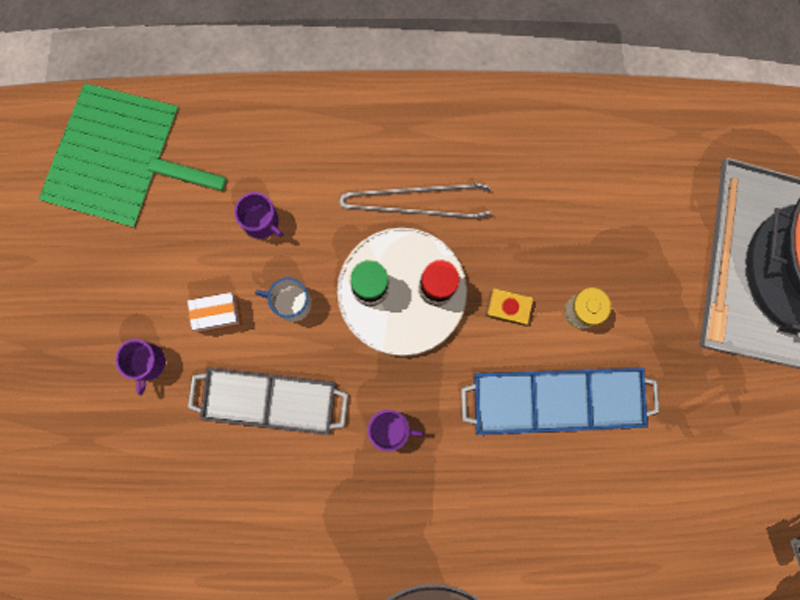

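The top view (800x600 display) shows: tea tray (565,400), fire tray (268,400), mug (290,300) with handle to the left, firelighters (213,311), matchbox (510,306), sugar (592,308), green lid (370,280), red lid (440,280), tongs (415,200), and purple look-alike mugs at (257,215), (140,360) and (390,430). Next I measure them by depth.

```bash
cat > h.py <<'E'
import cv2, numpy as np, pickle
from scipy.spatial.transform import Rotation as R
def K(f):
    h=f["color"].shape[0]; F=h/2/np.tan(np.radians(f["fovy"])/2)
    return np.array([[F,0,f["cx"]],[0,F,f["cy"]],[0,0,1]])
def cloud(f):
    h,w=f["z_map"].shape
    u,v=np.meshgrid(np.arange(w),np.arange(h))
    p=np.stack([u,v],-1).reshape(-1,1,2).astype(np.float64)
    n=cv2.undistortPoints(p,K(f),f["D"]).reshape(h,w,2)
    z=f["z_map"][...,None]
    c=np.concatenate([n*z,z],-1)
    W=c@R.from_euler('xyz',f["orientation"]).as_matrix().T+f["position"]
    W[f["z_map"]==0]=np.nan
    return W
def proj(f,P):
    M=R.from_euler('xyz',f["orientation"]).as_matrix()
    c=(np.atleast_2d(P)-f["position"])@M
    q,_=cv2.projectPoints(c.reshape(-1,1,3),np.zeros(3),np.zeros(3),K(f),f["D"])
    return q.reshape(-1,2)
E
python3 - <<'E'
from h import *
np.set_printoptions(precision=1,suppress=True)
for n in("top","scene"):
    f=pickle.load(open(n+"0.pkl","rb")); W=cloud(f); hsv=cv2.cvtColor(f["color"],cv2.COLOR_RGB2HSV)
    print(n)
    if n=="top":
        pts=dict(table=(300,500),table2=(600,200),sug=(592,308),green=(370,280),red=(440,280),match=(510,306),fire=(213,311),mug=(290,300),tt=(404,330),tea0=(505,402),tea1=(562,400),tea2=(618,398),f0=(237,397),f1=(300,403))
        for k,(x,y) in pts.items():
            u,v=int(x/1.5625),int(y/1.5625); print(k,W[v,u],hsv[v,u])
        ref={k:W[int(y/1.5625),int(x/1.5625)] for k,(x,y) in pts.items()}; pickle.dump(ref,open("ref.pkl","wb"))
    for k,zr in dict(sug=(70,95),green=(105,130),red=(105,130),match=(18,32),fire=(45,62),mug=(60,76)).items():
        ref=pickle.load(open("ref.pkl","rb"))[k]
        d=np.hypot(W[...,0]-ref[0],W[...,1]-ref[1])
        m=(d<55)&(W[...,2]>zr[0])&(W[...,2]<zr[1])
        if m.sum()<4: print(k,"none"); continue
        P=W[m]
        r=cv2.minAreaRect(P[:,:2].astype(np.float32)); c,rad=cv2.minEnclosingCircle(P[:,:2].astype(np.float32))
        print(k,m.sum(),"z",np.median(P[:,2]),"rect",np.array(r[0]),np.array(r[1]),r[2],"circ",np.array(c),rad)
E
```

```text
top
table [274.1 220.2  -3.8] [ 12 157 169]
table2 [ 796.7 -321.5   -3.1] [ 12 163 177]
sug [ 587.5 -266.9   80.2] [ 23 180 227]
green [630.4  97.9 119.2] [ 67 147 161]
red [629.4 -12.8 119.8] [  0 202 205]
match [ 601.9 -141.    23.1] [  1 203 190]
fire [591.8 360.1  54. ] [ 14 181 241]
mug [615.5 237.5   9.4] [ 13  41 142]
tt [560.9  42.   22.7] [ 17  21 241]
tea0 [ 436.9 -130.7    6.7] [105  77 203]
tea1 [ 437.3 -228.4    9.6] [104  81 201]
tea2 [ 440.1 -331.6    2.5] [105  82 197]
f0 [449.8 328.7   4.9] [ 16  13 218]
f1 [441.5 218.8   2.6] [ 14  13 214]
sug 450 z 79.36355986589138 rect [ 591.9 -268.6] [61. 61.] 88.06122589111328 circ [ 592.5 -270.2] 32.08550262451172
green 447 z 120.11717269972496 rect [633.5  97.9] [54.2 59.9] 89.17078399658203 circ [633.5  97.9] 30.073410034179688
red 469 z 120.05225076127726 rect [632.4 -13.4] [58.1 59.1] 75.68804168701172 circ [632.9 -13.6] 30.179044723510742
match 468 z 24.22744963996979 rect [ 600.  -140.9] [73.3 46.7] 76.20855712890625 circ [ 599.1 -140.7] 41.62450408935547
fire 579 z 54.52707248783281 rect [593.  362.1] [52.1 77.6] 9.7490
[... 176 characters left out ...]
3 z 79.68628204189599 rect [ 593.6 -272. ] [58.8 59. ] 46.22177505493164 circ [ 593.4 -271.1] 32.37738037109375
green 364 z 119.95118348442037 rect [634.9  96.4] [59.1 58.2] 11.550413131713867 circ [633.7  96.6] 31.140003204345703
red 370 z 120.03830801668954 rect [634.4 -16. ] [58.5 58.4] 43.689964294433594 circ [633.7 -15.2] 30.983381271362305
match 354 z 24.347062950703275 rect [ 600.9 -143.5] [73.3 49.3] 75.98384857177734 circ [ 602.4 -143.3] 41.131385803222656
fire 380 z 53.82440600643389 rect [594.2 361.8] [51.5 78.8] 10.572802543640137 circ [594.2 361.7] 44.82450485229492
mug 138 z 68.06288126970156 rect [614.4 232.4] [69.3 66.6] 31.786245346069336 circ [615.3 239.8] 40.68788146972656
```

```bash
cat >> h.py <<'E'
def plane(f,uv,z):
    n=cv2.undistortPoints(np.asarray(uv,np.float64).reshape(-1,1,2),K(f),f["D"]).reshape(-1,2)
    d=np.c_[n,np.ones(len(n))]@R.from_euler('xyz',f["orientation"]).as_matrix().T
    return f["position"]+d*((z-f["position"][2])/d[:,2])[:,None]
E
python3 - <<'E'
from h import *
from scipy.optimize import least_squares
np.set_printoptions(precision=1,suppress=True)
for n in("top","scene"):
    f=pickle.load(open(n+"0.pkl","rb")); W=cloud(f); hsv=cv2.cvtColor(f["color"],cv2.COLOR_RGB2HSV).astype(int)
    h,w=W.shape[:2]; u,v=np.meshgrid(np.arange(w),np.arange(h)); G=plane(f,np.stack([u,v],-1).reshape(-1,2),14).reshape(h,w,3)
    print(n)
    box=lambda c,r:(np.abs(G[...,0]-c[0])<r[0])&(np.abs(G[...,1]-c[1])<r[1])
    m=box((438,-230),(75,190))&(hsv[...,0]>95)&(hsv[...,0]<125)&(hsv[...,1]>60)
    r=cv2.minAreaRect(G[m][:,:2].astype(np.float32)); print("tea",r, cv2.boxPoints(r).tolist())
    m=box((445,275),(68,150))&(hsv[...,1]<90)&(hsv[...,0]<125)
    m=cv2.morphologyEx(m.astype(np.uint8),cv2.MORPH_OPEN,np.ones((7,7)))>0
    r=cv2.minAreaRect(G[m][:,:2].astype(np.float32)); print("fire",r)
    # mug rim
    d=np.hypot(W[...,0]-613,W[...,1]-234)
    m=(d<38)&(W[...,2]>66)&(W[...,2]<74); P=W[m]
    s=least_squares(lambda p:np.hypot(P[:,0]-p[0],P[:,1]-p[1])-p[2],[613,234,32],loss="soft_l1"); print("mug",s.x)
    m=(d>40)&(d<66)&(W[...,2]>15)&(W[...,2]<70)&(W[...,1]>200); 
    P=W[m]; print("handle",len(P),P.mean(0),np.degrees(np.arctan2(P[:,1].mean()-s.x[1],P[:,0].mean()-s.x[0])))
    # purple
    m=(hsv[...,0]>128)&(hsv[...,0]<160)&(hsv[...,1]>100)&(W[...,2]>60)&(W[...,2]<75)
    k,l=cv2.connectedComponents(m.astype(np.uint8))
    for i in range(1,k):
        if (l==i).sum()>15: print("purple",np.array(cv2.minEnclosingCircle(W[l==i][:,:2].astype(np.float32))[0]))
f=pickle.load(open("top0.pkl","rb"))
c=f["color"][165:290,60:240,::-1]; cv2.imwrite("pics/c1.png",cv2.resize(c,None,fx=4.4,fy=4.4,interpolation=cv2.INTER_CUBIC))
E
```

```text
top
tea ((437.1243896484375, -228.75721740722656), (103.15057373046875, 299.9607849121094), 0.7731497883796692) [[383.530029296875, -79.48641967773438], [387.57757568359375, -379.41986083984375], [490.71875, -378.02801513671875], [486.67120361328125, -78.09457397460938]]
fire ((442.9379577636719, 273.9426574707031), (212.2842559814453, 81.7528076171875), 83.11084747314453)
mug [612.2 232.9  31.6]
handle 24 [622.  280.9  52.3] 78.42699787836825
purple [758.4 292.6]
purple [511.4 486.9]
purple [395.1  70. ]
scene
tea ((441.1070556640625, -229.6551513671875), (108.57535552978516, 300.2970275878906), 0.6664877533912659) [[385.0765075683594, -80.14828491210938], [388.5696105957031, -380.42498779296875], [497.1376037597656, -379.1620178222656], [493.6445007324219, -78.88531494140625]]
fire ((449.9001159667969, 271.90728759765625), (220.2249298095703, 93.38984680175781), 79.40988159179688)
mug [613.6 231.4  31.1]
handle 25 [626.  280.1  47.2] 75.65169512316041
purple [396.2  69.2]
purple [513.3 485.5]
purple [760.5 289.7]
```

View pics/c1.png

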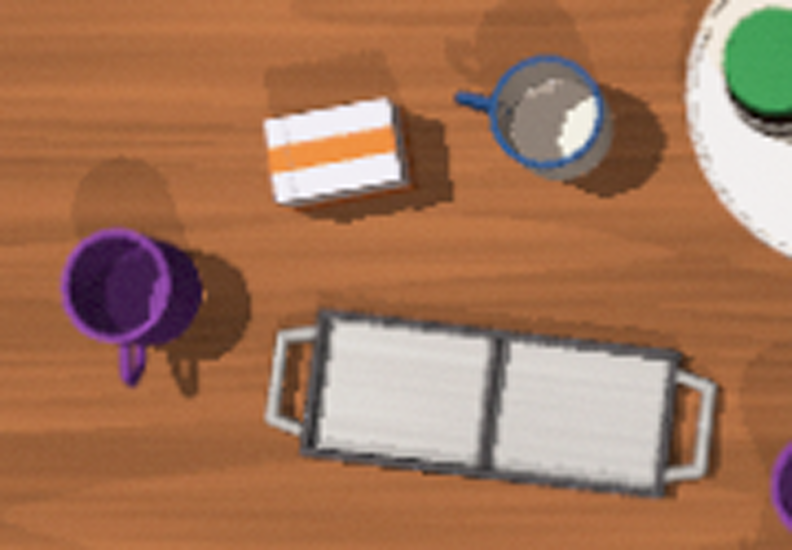

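The crop shows the fire tray's outer rim corners at (322,310), (683,350), (663,497) and (302,453). The mug's handle points left and slightly up. I'll compute the tray pose from the corners and check it with an overlay in both views.

Run:
```python
from h import *
np.set_printoptions(precision=1,suppress=True)
f=pickle.load(open("top0.pkl","rb"))
c=np.array([(322,310),(683,350),(663,497),(302,453)])/4.4+[60,165]-0.4
P=plane(f,c,16)[:,:2]; print(P,P.mean(0)); 
e=P[0]-P[1]+P[3]-P[2]; yaw=np.arctan2(e[1],e[0])-np.pi/2
print(yaw,np.linalg.norm(P[0]-P[1]),np.linalg.norm(P[3]-P[2]),np.linalg.norm(P[0]-P[3]))
def rect(cx,cy,yaw,a,b,z,oy=0):
    L=np.array([(-a/2,-b/2+oy),(a/2,-b/2+oy),(a/2,b/2+oy),(-a/2,b/2+oy)])
    M=np.array([[np.cos(yaw),-np.sin(yaw)],[np.sin(yaw),np.cos(yaw)]])
    return np.c_[L@M.T+[cx,cy],np.full(4,z)]
fc=P.mean(0)
tiles=[]
for n in("top","scene"):
    f=pickle.load(open(n+"0.pkl","rb")); im=cv2.resize(f["color"][:,:,::-1],None,fx=3,fy=3,interpolation=cv2.INTER_CUBIC)
    def dr(p,col): cv2.polylines(im,[np.round((proj(f,p)*3+1)).astype(int)],True,col,1)
    dr(rect(*fc,yaw,90,222,16),(0,0,255)); 
    for s in(-54,54): dr(rect(*fc,yaw,78,102,6,s),(0,255,0))
    dr(rect(438.3,-229.1,0.0126,104,300,16),(0,0,255))
    for s in(-98,0,98): dr(rect(438.3,-229.1,0.0126,92,92,6,s),(0,255,0))
    dr(rect(593.6,362,np.radians(10.1),50,76,55),(255,0,0))
    dr(rect(600.5,-142.2,np.radians(-13.9),46,72,25),(255,0,0))
    t=np.linspace(0,6.28,40)
    for x,y,z,r in((612.9,232.2,70,33),(633.8,97,121,30),(633.5,-14.7,121,30),(593,-270,80,31),(634,42,28,110)): dr(np.c_[x+r*np.cos(t),y+r*np.sin(t),t*0+z],(255,255,0))
    q=proj(f,[[450,-400,0],[450,430,0],[720,0,0],[380,0,0]])*3; x0,x1=q[:,0].min(),q[:,0].max(); y0,y1=q[:,1].min(),q[:,1].max()
    im=im[max(0,int(y0)-40):int(y1)+60,max(0,int(x0)-20):int(x1)+20]
    h=im.shape[1]//2
    for i,s in enumerate((im[:,:h+20],im[:,h-20:])): cv2.imwrite(f"pics/ov_{n}{i}.png",cv2.resize(s,(780,int(780*s.shape[0]/s.shape[1]))))
```

```text
[[500.  376.2]
 [474.8 156.9]
 [387.3 169.3]
 [413.8 387.5]] [444.  272.5]
-0.11772310360770599 220.77247580580107 219.818363043326 86.90692645411107
```

View pics/ov_top0.png

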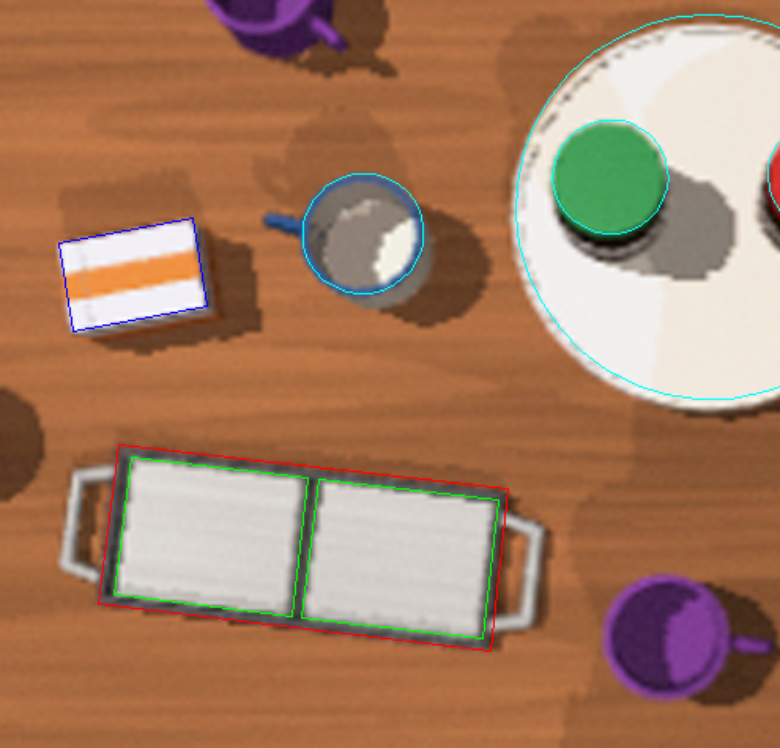

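View pics/ov_top1.png

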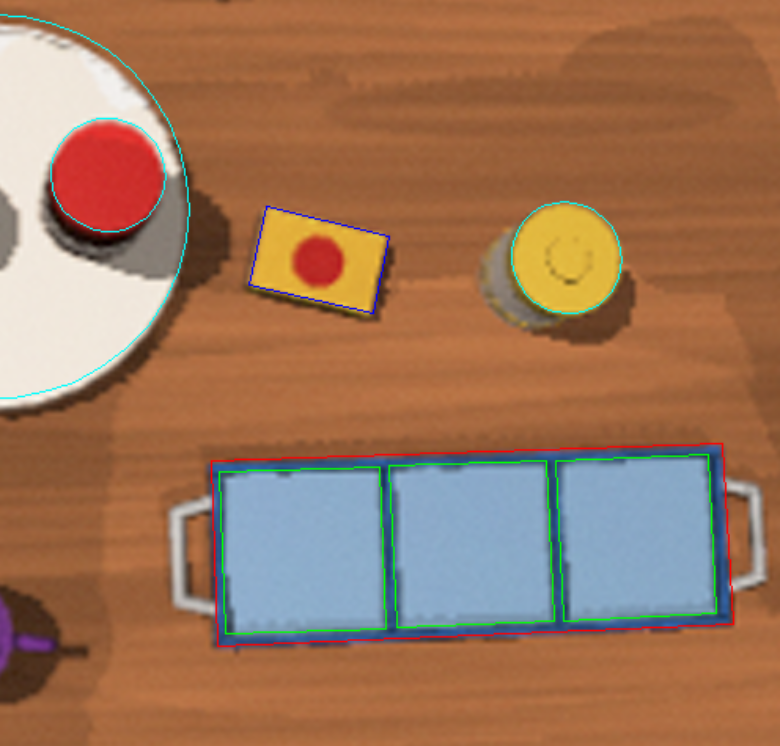

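View pics/ov_scene1.png

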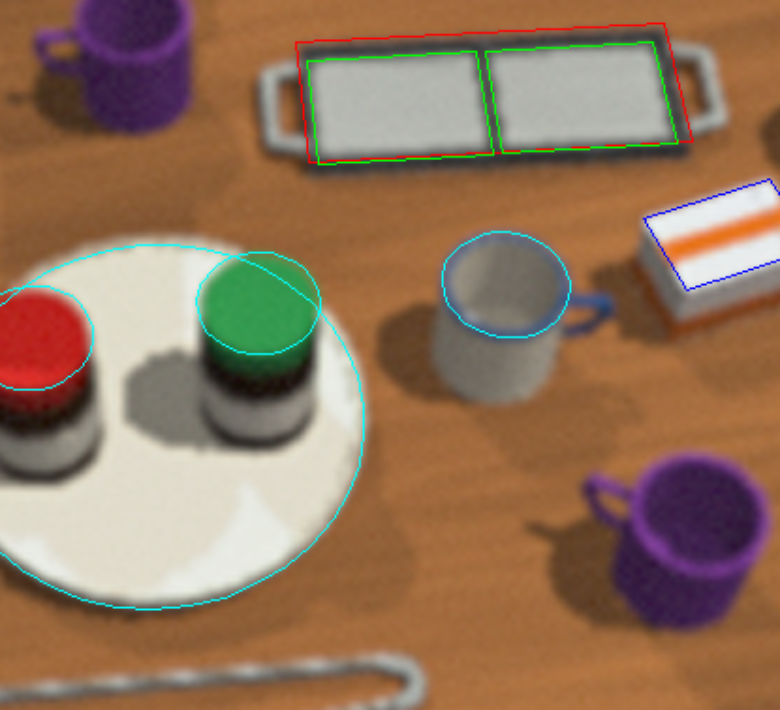

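View pics/ov_scene0.png

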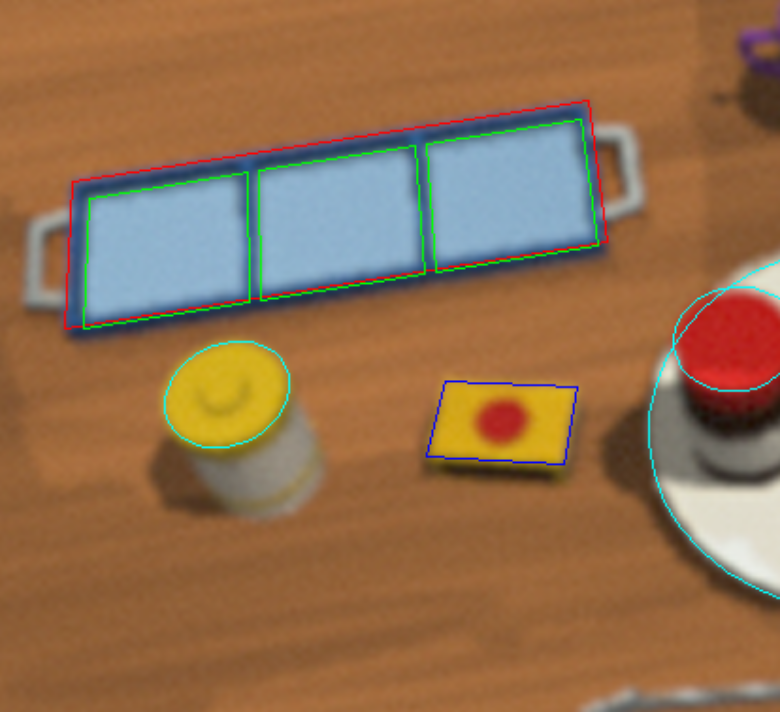

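Overlays agree with both views to about 2 mm. I start with the mug: compartment at the turntable end of the tea tray, handle turned to the diagonal so it stays inside.

```bash
cat >> h.py <<'E'
import sys
def o(yawdeg):
    y=(yawdeg+180)%360-180
    return [np.pi,0,np.radians(y)]
def pick(ctrl,effector,x,y,z,yaw,effort,hi=260):
    ctrl.move_ptp([x,y,hi],o(yaw))
    ctrl.move_straight([x,y,z+60],o(yaw),rate=250)
    g=ctrl.move_straight([x,y,z],o(yaw),rate=90,guard=8)
    print("down guard",g,ctrl.current_tcp_pos())
    effector.close(effort); print("width",ctrl.current_gripper_width())
    ctrl.move_straight([x,y,z+30],o(yaw),rate=80)
    ctrl.move_straight([x,y,hi],o(yaw),rate=220)
    print("lifted width",ctrl.current_gripper_width(),"F",ctrl.current_contact_force(),"t",ctrl.current_t())
def place(ctrl,effector,x,y,z,yaw,hi=260):
    ctrl.move_ptp([x,y,hi],o(yaw))
    ctrl.move_straight([x,y,z+50],o(yaw),rate=220)
    ctrl.move_straight([x,y,z+5],o(yaw),rate=70)
    print("before",ctrl.current_gripper_width(),ctrl.current_contact_force())
    g=ctrl.move_straight([x,y,z-1],o(yaw),rate=15,guard=2.5)
    print("touch",g,ctrl.current_tcp_pos(),ctrl.current_contact_force())
def release(ctrl,effector,x,y,yaw,hi=260):
    effector.let_go(); ctrl.sleep(0.2)
    p=ctrl.current_tcp_pos()
    ctrl.move_straight([p[0],p[1],p[2]+60],o(yaw),rate=90)
    ctrl.move_straight([p[0],p[1],hi],o(yaw),rate=250)
    print("t",ctrl.current_t())
def snap(grab_frame,tag,box=None):
    for n in("top","scene"):
        f=grab_frame(n); pickle.dump(f,open(f"{n}_{tag}.pkl","wb"))
        cv2.imwrite(f"pics/{n}_{tag}.png",cv2.resize(f["color"][:,:,::-1],(800,600),interpolation=cv2.INTER_CUBIC))
TEA=np.array([439,-229.2]); TY=0.0126; FIRE=np.array([445.3,272.2]); FY=-0.1177
def comp(c,yaw,dy): return c+np.array([-np.sin(yaw),np.cos(yaw)])*dy
E
python3 - <<'E'
from h import *
from workcell import ctrl, effector, solver, grab_frame, order
np.set_printoptions(precision=2,suppress=True)
m=comp(TEA,TY,98); t=comp(TEA,TY,0); s=comp(TEA,TY,-98)
mb=comp(FIRE,FY,-54); fl=comp(FIRE,FY,54); print(m,t,s,mb,fl)
for p in [(612.9,232.2,25,77),(*m,31,45.7),(633.7,97.2,68,90),(*t,51,90.7),(593,-270,26,90.7),(*s,32,90.7),(600.5,-142.2,13,76.1),(*mb,19,83.3),(593.6,362,20,100.1),(*fl,26,83.3)]:
    for z in(p[2],260):
        a=solver.ik([p[0],p[1],z],o(p[3])); b=solver.ik([p[0],p[1],z],o(p[3]+180)); print(p[3],a,b)
E
```

```text
[ 437.77 -131.21] [ 439.  -229.2] [ 440.23 -327.19] [438.96 218.57] [451.64 325.83]
77 [-0.03  0.79 -0.66  1.64  0.58  0.91 -1.14] [ 0.17  0.97 -1.08  1.62  0.93  1.14  1.76]
77 [ 0.12  0.65 -0.98  1.39  0.53  1.39 -1.09] [ 0.15  0.68 -1.07  1.38  0.59  1.42  2.01]
45.7 [ 0.39  0.47 -0.28  2.16  0.25  0.54 -0.85] [ 0.94  0.72 -1.07  2.12  0.87  0.85  1.7 ]
45.7 [ 0.51  0.16 -0.38  1.89  0.07  1.11 -0.67] [ 1.05  0.29 -1.06  1.85  0.28  1.16  2.26]
90 [ 0.13  0.69 -0.56  1.66  0.44  0.92 -0.6 ] [ 0.39  0.89 -1.07  1.63  0.84  1.15  2.24]
90 [ 0.25  0.55 -0.78  1.43  0.39  1.31 -0.56] [ 0.38  0.66 -1.07  1.42  0.57  1.39  2.45]
90.7 [ 0.66  0.49 -0.38  2.05  0.29  0.65  0.1 ] [ 0.16  0.47  0.28  2.09 -0.22  0.61 -2.53]
90.7 [ 0.71  0.23 -0.41  1.81  0.1   1.13  0.28] [ 0.24  0.19  0.16  1.84 -0.03  1.11 -2.72]
90.7 [ 0.54  0.71 -0.29  1.67  0.26  0.8   0.14] [ 0.13  0.7   0.33  1.71 -0.31  0.78 -2.52]
90.7 [ 0.57  0.48 -0.35  1.43  0.17  1.26  0.22] [ 0.16  0.46  0.28  1.47 -0.13  1.23 -2.67]
90.7 [ 0.74  0.57 -0.28  1.94  0.24  0.67  0.33] [ 0.31  0.57  0.33  1.98 -0.3   0.64 -2.3 ]
90.7 [ 0.8   0.31 -0.34  1.69  0.11  1.16  0.44] [ 0.32  0.28  0.29  1.73 -0.09  1.14 -2.5 ]
76.1 [ 0.41  0.7  -0.39  1.76  0.36  0.75 -0.41] [-0.51  0.99  1.14  1.85 -1.05  1.06 -2.32]
76.1 [ 0.41  0.43 -0.39  1.52  0.17  1.22 -0.25] [-0.55  0.6   1.16  1.6  -0.57  1.31 -2.69]
83.3 [ 0.02  0.66 -0.82  2.06  0.73  0.74 -1.38] [ 0.17  0.79 -1.07  2.04  0.92  0.9   1.6 ]
83.3 [ 0.28  0.38 -1.11  1.78  0.37  1.2  -1.05] [ 0.25  0.36 -1.06  1.78  0.34  1.19  2.11]
100.1 [-0.14  0.92 -0.85  1.52  0.76  1.06 -1.01] [-0.05  1.02 -1.08  1.51  0.94  1.19  2.02]
100.1 [-0.06  0.77 -1.13  1.27  0.69  1.5  -0.93] [-0.08  0.75 -1.07  1.27  0.64  1.48  2.24]
83.3 [-0.27  0.67 -0.65  1.9   0.57  0.77 -1.35] [-0.03  0.85 -1.07  1.88  0.91  1.    1.51]
83.3 [-0.04  0.46 -0.97  1.64  0.4   1.25 -1.21] [ 0.    0.5  -1.06  1.63  0.45  1.28  1.89]
```

Run:
```python
from h import *
from workcell import ctrl, effector, solver, grab_frame, order
np.set_printoptions(precision=2,suppress=True)
p=ctrl.current_tcp_pos(); ctrl.move_straight([p[0],p[1],300],rate=150)
ctrl.move_ptp([500,0,300],o(70))
pick(ctrl,effector,612.9,232.2,25,77,15)
m=comp(TEA,TY,98)
place(ctrl,effector,*m,31,45.7)
snap(grab_frame,"mug")
```

```text
down guard False [613.07 232.52  25.21]
width 64.35459076594839
lifted width 64.26527908730671 F [ 0.03 -0.86 -1.05] t 7.9
before 64.24193630512028 [-0.71 -1.01 -1.18]
touch True [ 438.07 -131.33   30.92] [ 0.75 -0.1   2.44]
```

View pics/scene_mug.png

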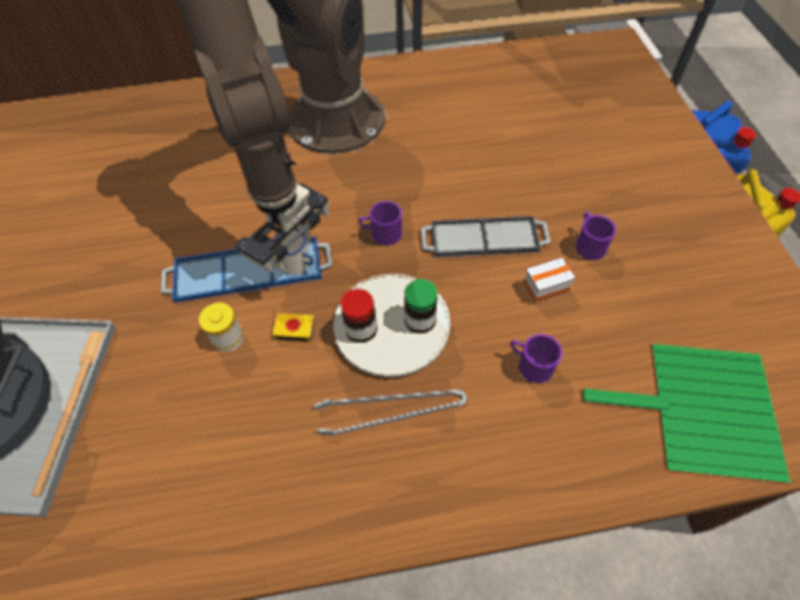

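The mug stands in the end compartment (around 292,260); contact came at the expected floor height. I'll release it and fetch the tea jar.

Run:
```python
from h import *
from workcell import ctrl, effector, solver, grab_frame, order
np.set_printoptions(precision=2,suppress=True)
release(ctrl,effector,0,0,45.7)
pick(ctrl,effector,633.7,97.2,68,90,22)
snap(grab_frame,"tea")
```

```text
t 14.1417
down guard False [633.91  97.5   68.22]
width 61.48274453072516
lifted width 61.14332563235219 F [-0.24  0.06 -3.17] t 18.7833
```

View pics/scene_tea.png

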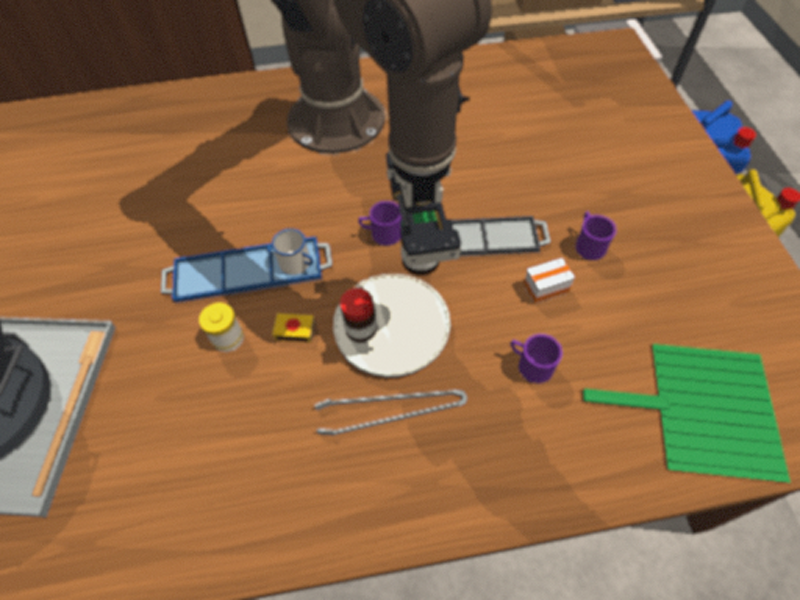

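View pics/top_tea.png

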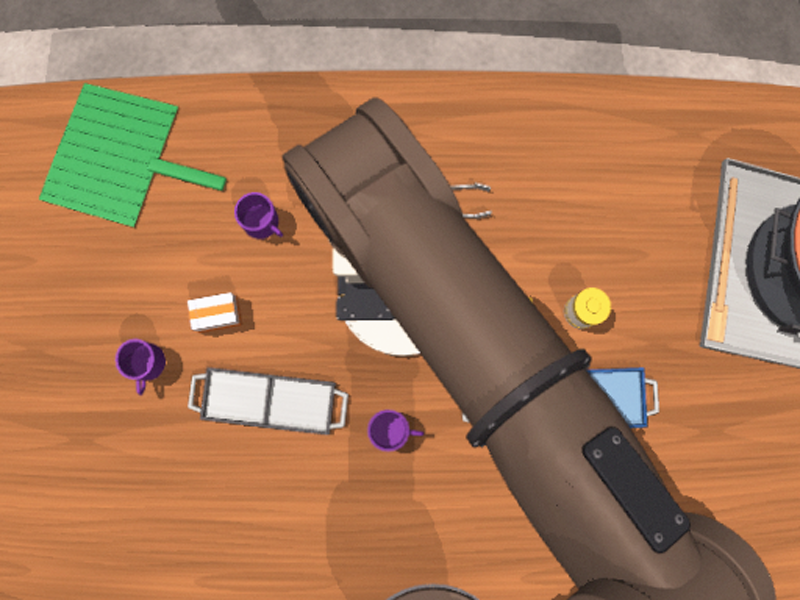

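The mug is upright in its compartment (scene 290,250), the tea jar is held, and the coffee jar still stands at (358,312). Next come the tea placing and the sugar.

Run:
```python
from h import *
from workcell import ctrl, effector, solver, grab_frame, order
np.set_printoptions(precision=2,suppress=True)
t=comp(TEA,TY,0); s=comp(TEA,TY,-98)
place(ctrl,effector,*t,51.2,90.7); release(ctrl,effector,0,0,90.7)
pick(ctrl,effector,593,-270,26,90.7,22)
snap(grab_frame,"sug")
```

```text
before 61.163303924680754 [-0.92  0.03 -2.15]
touch True [ 439.14 -229.34   51.03] [-0.1  -0.52  5.64]
t 24.825
down guard False [ 593.39 -269.86   26.24]
width 61.24628016230618
lifted width 61.35894190106308 F [-0.08  0.41 -3.02] t 29.375
```

View pics/scene_sug.png

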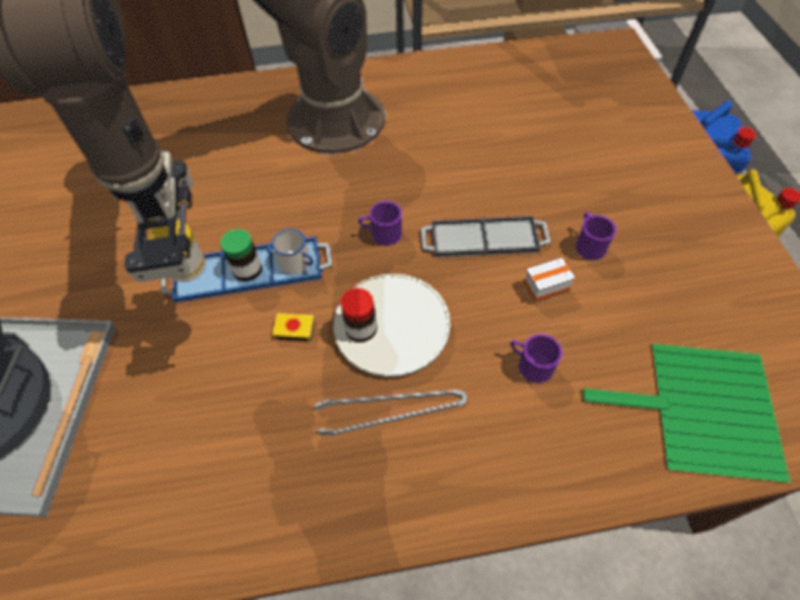

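The tea jar stands in the middle compartment (240,255) and the sugar is held. I'll place the sugar, then pick up the matchbox.

Run:
```python
from h import *
from workcell import ctrl, effector, solver, grab_frame, order
np.set_printoptions(precision=2,suppress=True)
t=comp(TEA,TY,0); s=comp(TEA,TY,-98)
place(ctrl,effector,*s,32.2,90.7); release(ctrl,effector,0,0,90.7)
pick(ctrl,effector,600.5,-142.2,13,76.1,12)
snap(grab_frame,"match")
```

```text
before 61.085611626064605 [ 0.42 -0.41 -1.36]
touch True [ 440.36 -327.38   32.05] [-0.7   0.39  5.29]
t 34.85
down guard False [ 600.83 -141.95   13.19]
width 46.20057330700671
lifted width 45.59775473593915 F [ 0.68  0.74 -0.87] t 39.975
```

View pics/scene_match.png

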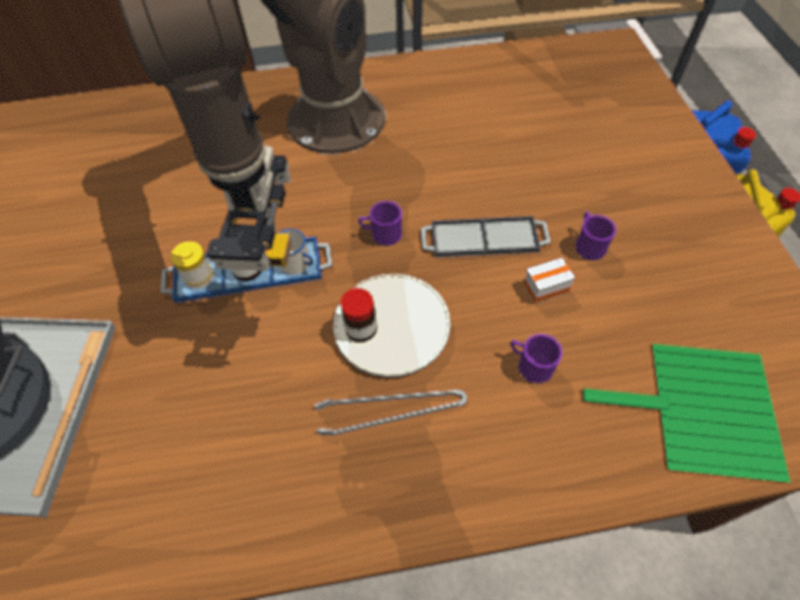

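The sugar is in its end compartment (190,262) and the matchbox is held level. Now I place the matchbox and pick up the firelighters.

Run:
```python
from h import *
from workcell import ctrl, effector, solver, grab_frame, order
np.set_printoptions(precision=2,suppress=True)
mb=comp(FIRE,FY,-54)
place(ctrl,effector,*mb,19.3,83.3); 
print(ctrl.current_gripper_width()); snap(grab_frame,"mb")
release(ctrl,effector,0,0,83.3)
pick(ctrl,effector,593.6,362,20,100.1,15)
snap(grab_frame,"fl")
```

```text
before 46.05133834388144 [-0.02  0.28 -0.36]
touch True [439.18 218.58  18.8 ] [ 0.72 -0.76  3.72]
46.04358877021977
t 46.6333
down guard False [593.66 362.38  20.27]
width 50.10152101577292
lifted width 50.22625914015271 F [-0.78  0.09 -1.42] t 51.5417
```

View pics/scene_fl.png

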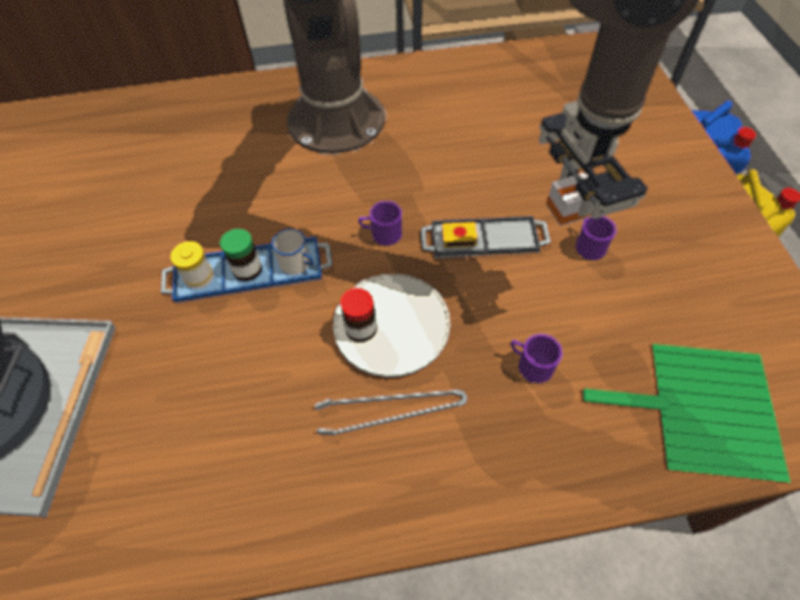

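The matchbox lies flat in its compartment (460,235) and the carton is held. Last placing, then I move clear and check.

Run:
```python
from h import *
from workcell import ctrl, effector, solver, grab_frame, order
np.set_printoptions(precision=2,suppress=True)
fl=comp(FIRE,FY,54)
place(ctrl,effector,*fl,26.3,83.3); release(ctrl,effector,0,0,83.3,hi=320)
ctrl.move_ptp([300,450,320],o(83.3)); print(ctrl.current_t())
snap(grab_frame,"end")
f=pickle.load(open("top_end.pkl","rb"))
c=f["color"][130:300,100:440,::-1]; cv2.imwrite("pics/endcrop.png",cv2.resize(c,None,fx=2.3,fy=2.3,interpolation=cv2.INTER_CUBIC))
f=pickle.load(open("scene_end.pkl","rb"))
c=f["color"][120:240,90:360,::-1]; cv2.imwrite("pics/endcrop2.png",cv2.resize(c,None,fx=2.9,fy=2.9,interpolation=cv2.INTER_CUBIC))
W=cloud(f); 
T=cloud(pickle.load(open("top_end.pkl","rb")))
for n,c,z,rr in(("mug",comp(TEA,TY,98),76,33),("tea",comp(TEA,TY,0),104,30),("sug",comp(TEA,TY,-98),86,31),("mb",comp(FIRE,FY,-54),31,40),("fl",comp(FIRE,FY,54),61,42),("coffee",(633.5,-14.5),121,30)):
    for V in(T,W):
        m=(np.hypot(V[...,0]-c[0],V[...,1]-c[1])<rr+12)&(np.abs(V[...,2]-z)<7)
        P=V[m]
        if len(P)<5: print(n,"none");continue
        r=cv2.minAreaRect(P[:,:2].astype(np.float32))
        A=np.c_[P[:,:2]-P[:,:2].mean(0),np.ones(len(P))]; k=np.linalg.lstsq(A,P[:,2],rcond=None)[0]
        print(n,"target",np.array(c),"rect",np.array(r[0]),np.array(r[1]),"z",k[2],"exp",z,"tilt deg",np.degrees(k[:2]))
```

```text
before 50.083698273105846 [-0.28 -0.35 -0.57]
touch True [451.86 325.91  25.86] [-0.12 -0.54  3.74]
t 57.4083
58.2083
mug target [ 437.77 -131.21] rect [ 437.98 -130.49] [64.53 62.98] z 75.48663763644423 exp 76 tilt deg [-0.3   0.39]
mug target [ 437.77 -131.21] rect [ 438.83 -132.44] [66.07 66.38] z 74.40129283964357 exp 76 tilt deg [ 0.32 -1.03]
tea target [ 439.  -229.2] rect [ 440.45 -227.04] [59.82 57.29] z 102.90423564829617 exp 104 tilt deg [-0.22 -0.04]
tea target [ 439.  -229.2] rect [ 441.8  -229.77] [57.31 58.06] z 103.33537760872487 exp 104 tilt deg [-1.03 -0.63]
sug target [ 440.23 -327.19] rect [ 440.56 -327.16] [59.29 58.89] z 85.35216461870432 exp 86 tilt deg [ 0.58 -0.04]
sug target [ 440.23 -327.19] rect [ 441.83 -327.19] [62.21 59.29] z 85.79661818861933 exp 86 tilt deg [-1.66 -1.03]
mb target [438.96 218.57] rect [439.22 218.93] [72.95 47.15] z 30.25720104700175 exp 31 tilt deg [-0.02  0.06]
mb target [438.96 218.57] rect [441.59 217.7 ] [71.92 51.28] z 29.58915307342954 exp 31 tilt deg [-1.46  0.47]
fl target [451.64 325.83] rect [452.97 326.31] [77.56 50.96] z 60.52496512305325 exp 61 tilt deg [0.5  0.36]
fl target [451.64 325.83] rect [454.74 325.71] [76.31 54.42] z 60.08959881456766 exp 61 tilt deg [-0.49 -0.13]
coffee target [633.5 -14.5] rect [631.18 -14.  ] [57.05 58.15] z 120.27653225083853 exp 121 tilt deg [-0.14  0.15]
coffee target [633.5 -14.5] rect [633.12 -16.03] [57.43 58.84] z 120.15990680407674 exp 121 tilt deg [-1.07 -0.3 ]
```

View pics/endcrop.png

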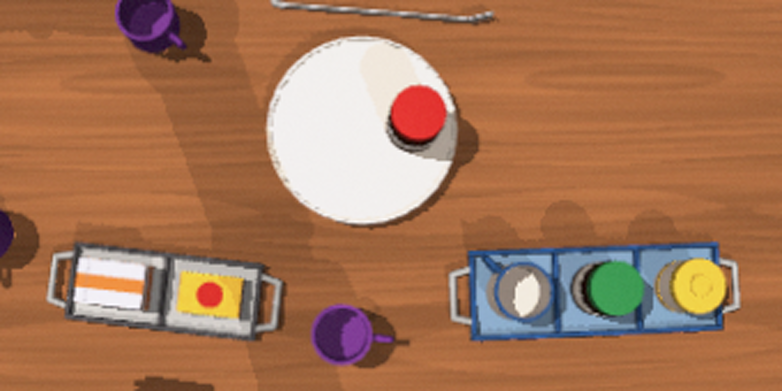

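View pics/endcrop2.png

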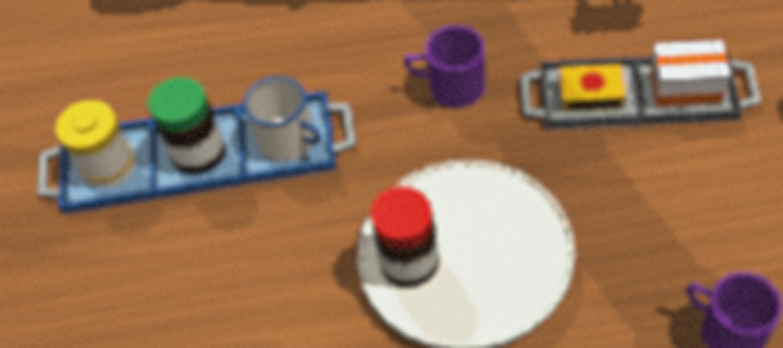

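All five items are flat, upright and centred in their compartments; the coffee jar, tongs and purple mugs are unmoved.

Run:
```python
from workcell import ctrl, order
print(ctrl.current_t(),ctrl.current_dq()); order.finish_job()
```

```text
58.3083 [ 0.00843917 -0.00161115 -0.00272802 -0.00364617 -0.00417126 -0.00051358
 -0.00243424]
the job is handed in; nothing more can be done
```

Both kits are made up and the job is handed in, at about 58 s on the robot's clock.

- **Order:** I placed the mug, tea jar and sugar canister in the tea tray, then the matchbox and firelighters in the lighting tray. Each was lowered slowly until it touched the floor, then released; the mug's handle points into a compartment corner.
- **Last checks:** Every placed item's measured centre is within about 3 mm of its compartment's centre. Top heights are within about 1.6 mm of what they should be and tilts under 2°, which is within the depth noise.
- **Left alone:** The coffee jar still stands on the turntable within about 3 mm of where it was. The tongs and purple mugs were never touched and look unmoved in the pictures.
- **Disagreements:** The two cameras differ by up to about 3 mm, roughly the calibration error. No check failed.

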